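Wedge the resin specimen tight in its holder

TASK

Take up the gap between the end wall of the steel specimen holder and the carriage with the resin specimen: stand spacer bars from the rack upright against the end wall, one or more, until only a slot that the wedge can fill is left, then push the wedge down into that slot, flat face against the spacers and sloping face towards the carriage, until you feel it jam, above the holder floor, with the row tight: wedge pressing on both the spacers and the carriage. Finish while still holding the wedge firmly pressed in, and do not push the carriage back or disturb the jar, the steel cup or the beaker.

Things in the scene. Friction and masses are not known exactly. Their poses are not given: they have to be found in the camera images.
- gap_floor (a point): Steel specimen holder, fixed, its floor 10 mm above the bench. Point on its floor, mid-width, at the foot of the end wall's inner face. x: level, from the wall across the gap to the carriage; y across; z up. The wall (x -18 to 0 mm) is 48 mm wide up to 60 mm above the floor, then 22 mm wide up to 92 mm. Side rails along it, 36 mm apart inside, 22 mm high.
- carriage_face (a point): Carriage with the clear resin specimen block: 60 mm long, 34 mm wide, 60 mm tall above the holder's floor. Point at the middle of the top edge of its upright face towards the end wall; x points away from the wall. Its x in the gap_floor frame is the gap's width, 30 to 56 mm, new each time. Friction holds the carriage against up to about 45 N.
- spacer0_mid (a point): Aluminium spacer bar, one of three alike, upright in the white rack: 14 mm thick (its x), 30 mm wide (y), 105 mm tall (z up), 0.11 kg, top 7 mm bevelled at the narrow sides. Point at its centre, 52.5 mm above its underside. Best gripped from above across the 30 mm width in its top 35 mm.
- spacer1_mid (a point): As spacer0_mid, another of the three.
- spacer2_mid (a point): As spacer0_mid, another of the three.
- wedge_mid (a point): Aluminium wedge, 105 mm tall, 30 mm wide (y), 0.12 kg, tip down in its stand. Top 45 mm: plain head, x -16 to +16 mm. The face at x = -16 mm is flat and upright all the way down; below the head the +x face slopes evenly in to x = -12 mm at the tip (4 mm thick). Point 52.5 mm above the tip, at mid-head in x and y; z up. Best gripped across the width in the top 35 mm.
- wedge: The same wedge; origin at tip level under wedge_mid, same axes. It jams by friction where its thickness at the level of the carriage's top edge fills what the spacers leave of the gap; that remainder should be 8 to 30 mm.
- rack: White spacer rack, 110 x 60 mm, fixed. Origin at the centre of its underside. Three pockets 28 mm apart along its x, 30 mm deep, floors 8 mm above the bench. Its x and the holder's x both point away from the robot within 0.35 rad.
- stand: White wedge stand, 80 x 60 mm, fixed. Origin at the centre of its underside, z up; floor 8 mm above the bench, walls up to 53 mm. Its x is the wedge's x, away from the robot within 0.35 rad: the slope looks that way.
- jar: Bystander: amber glass jar, 54 mm across, 85 mm tall, origin at the centre of its underside. To be left alone.
- cup: Bystander: small steel cup, 56 mm across, 50 mm tall, origin at the centre of its underside. To be left alone.
- beaker: Bystander: small glass beaker, 52 mm across, 65 mm tall, origin at the centre of its underside. To be left alone.
There are look-alikes about, which are no part of the job. What is shaped like the part that bears spacer2_mid but orange is not meant. Leave any pink look-alike of the part that bears spacer0_mid alone.

How it is judged:
By the outcome, as a careful person would: the job done as asked, in the order asked, and still so for the second after the job is handed in, while the arm keeps its last pose, push and grip.
It also fails if it takes over 72 s, if anything falls off the work surface, if the arm or the gripper's body presses on something with over 40 N, if the wrist force passes 120 N, or if a joint passes its speed limit or range.

ROBOT

A 6-joint arm with a two-finger parallel gripper is mounted at the origin on the work surface. World frame = base frame: x ahead of the robot, y to its left, z up, the work surface at z = 0. Lengths are in m, angles in rad, forces in N, time in s.
With the tool pointing down it reaches from about 0.25 to 0.725 m from the base axis. Payload 9.7 kg.
Tool frame: the origin (TCP) lies midway between the tips of the shut fingers; the grasp point (between the pads) lies 19 mm behind it; z points along the fingers, y is the direction in which the jaws open and shut (so a half turn about z gives the same grasp; the last joint's range is limited). The gripper opens to 85 mm and grips with 20 to 120 N. Pads are 22 mm wide; open, the fingers measure 114 mm over their backs; the gripper's body (76 mm by 85 mm) begins 54 mm behind the grasp point. The pads swing forward as they close: fully open they stand 13 mm farther back than shut.
Start: joints at [1.182, 0.087, 0.176, 1.66, 0, 1.571], TCP at [0.208, 0.509, 0.231] pointing down, gripper open.
Joint ranges: [-3.13, 3.13], [-0.85, 1.81], [-1.15, 1.24], [-2.2, 2.28], [-1.44, 1.52], [-3.14, 3.14]. Speed limits (rad/s): [2.22, 2.22, 2.57, 3.14, 3.14, 3.14].

INTERFACE

Orientations are given as a rotation vector (axis times angle).
In Python, from cell import ctrl gives the robot as it stands.
- The arm moves only by the tool drive_tool, never from a script. Its arguments are lists of equal length, an entry for each row: "offset": the shift along the world's x, y, z normalised to -1 to 1, where 1 is 400 mm, a list of three; "rot": the turn, a rotation vector about the world's x, y, z normalised to -1 to 1, where 1 is 180 degrees, a list of three; "hand": the closure, from -1 (fully open) to 1 (shut). A call has 1 to 20 rows; each row is the pose to reach, as a shift and turn from the pose measured when the call began, turning the shorter way round; what a row does not reach only later rows make up. A row lasts 1/10 s, in which the tool goes at most 50 mm and 8.59 degrees, less where a joint would pass 70% of its speed; a pose out of reach is approached as far as the arm can. A call with a number of a shift or a turn outside -1 to 1 is refused whole. A call with a gripper value outside its range is refused whole. The fingers move at their own pace and stop on an object; "squeeze" is the grip in N (left out, the last holds). Time passes only in rows, so rows that repeat a pose let the fingers close. It gives the time, the measured TCP pose, the force and the opening at its end, in the units of the state.
- ctrl.state(): the state, without advancing time (a new reading comes with each control period).
- ctrl.capture(name): name is "scene" or "side" or "wrist"; returns a dict with "frame" (384x512x3 uint8, red, green, blue), "z_map" (384x512 float32, m along the optical axis (not along the pixel's ray), 0 where there is no reading), "fx", "fy", "cx", "cy" (pixels), "rvec" (rotation vector, rad) and "tvec" (3), from world to camera coordinates, as OpenCV has them. Camera axes: x right, y down, z forward; pixel columns grow to the right and rows downward; lengths in m; the calibration is good to about 2 mm. A picture is of the moment at which its call begins.
- ctrl.job_done(): hands the job in, once; it reports no verdict.
The state is a dict: "t": time; "qpos": joint angles; "joint_vel": joint speeds; "tau": joint torques, N m; "eef_pos": TCP position; "eef_rot": TCP orientation; "ft_force": force on the tool from outside, world axes, zero at the start; "wrist_torque": the same for the moment, N m; "gripper_width": finger opening in m.
Only numpy, scipy, OpenCV 4.12 (cv2) and the standard library are available. Lean on these libraries where they do the work, as an engineer would, in place of code of your own. Each camera call takes 0.05 s, during which the arm holds its last target.

## Working session

There is one attempt and no reset: what is moved stays moved. The work goes in short steps, Python scripts to look and compute and a tool call to move; the robot and the scene stay as the last step left them, time stands still between calls to the robot, and variables do not carry over. Pictures are saved under pics/ and viewed, and the job is handed in when it is done.

Besides the shell and the picture viewer there is one more tool, called after "Request:" as name(argument=value, ...), one argument or row to a line, values as JSON. drive_tool: Moves the arm, as the interface text tells. Its arguments: {"type":"object","properties":{"offset":{"type":"array","items":{"type":"array","items":{"type":"number","minimum":-1,"maximum":1}}},"rot":{"type":"array","items":{"type":"array","items":{"type":"number","minimum":-1,"maximum":1}}},"hand":{"type":"array","items":{"type":"number"}},"squeeze":{"type":"number"}},"required":["offset","rot","hand"]}

```bash
ls; mkdir -p pics; cat > h.py <<'E'
import numpy as np, cv2, pickle
from cell import ctrl
def cap(n,save=None):
    d=ctrl.capture(n)
    if save:
        cv2.imwrite(f'pics/{save}.png',cv2.cvtColor(d['frame'],cv2.COLOR_RGB2BGR)); pickle.dump(d,open(f'pics/{save}.pkl','wb'))
    return d
def world(d):
    R,_=cv2.Rodrigues(np.array(d['rvec'],float)); z=d['z_map'].astype(float)
    v,u=np.mgrid[:z.shape[0],:z.shape[1]]
    P=np.stack([(u-d['cx'])/d['fx']*z,(v-d['cy'])/d['fy']*z,z],-1)-np.array(d['tvec']).ravel()
    W=P@R; W[z==0]=np.nan; return W
def proj(d,X):
    p,_=cv2.projectPoints(np.array(X,float).reshape(-1,3),np.array(d['rvec'],float),np.array(d['tvec'],float),np.array([[d['fx'],0,d['cx']],[0,d['fy'],d['cy']],[0,0,1.]]),None); return p[:,0]
E
python3 - <<'E'
from h import *
for n in ['scene','side','wrist']: cap(n,n+'0')
s=ctrl.state(); print({k:np.round(v,3) for k,v in s.items()})
a=[cv2.imread(f'pics/{n}0.png') for n in ['scene','side']]
E
```

```text
pics
{'t': np.float64(0.15), 'qpos': array([ 1.182,  0.087,  0.175,  1.66 , -0.   ,  1.571]), 'joint_vel': array([ 0.   , -0.   ,  0.001, -0.001,  0.   ,  0.001]), 'tau': array([ 1.0000e-03, -5.2076e+01,  4.6505e+01,  1.4000e-02,  0.0000e+00,
        0.0000e+00]), 'eef_pos': array([0.208, 0.509, 0.231]), 'eef_rot': array([-6.070e-01, -3.082e+00,  1.000e-03]), 'ft_force': array([ 0.172, -0.667,  0.406]), 'wrist_torque': array([0.054, 0.006, 0.014]), 'gripper_width': np.float64(0.086)}
```

```bash
python3 - <<'E'
import cv2
for n in ['scene','side']:
    cv2.imwrite(f'pics/{n}0b.png',cv2.resize(cv2.imread(f'pics/{n}0.png'),(800,600),interpolation=cv2.INTER_CUBIC))
E
```

```text
(no output)
```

View pics/scene0b.png

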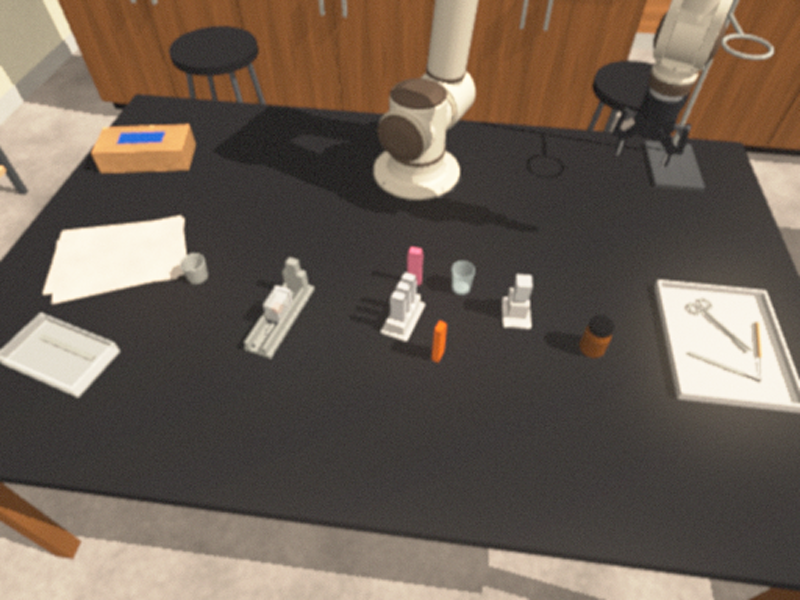

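View pics/side0b.png

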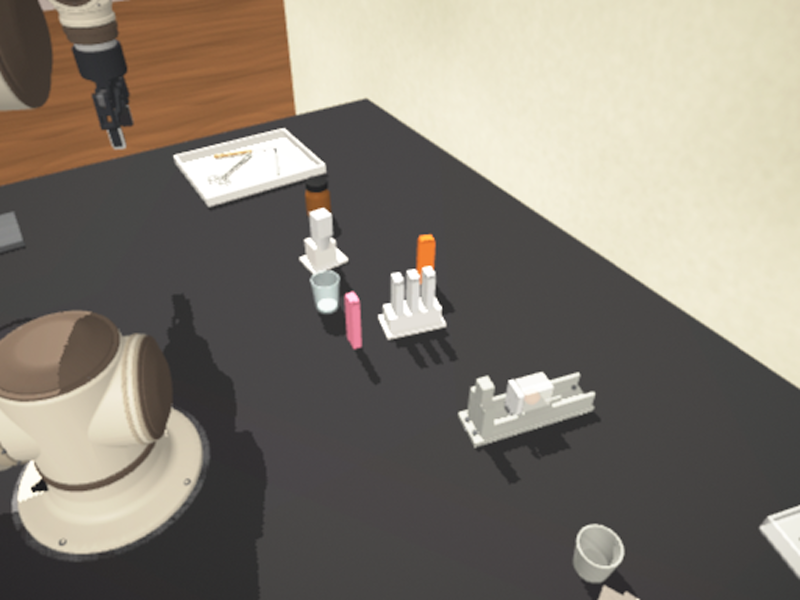

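View pics/wrist0.png

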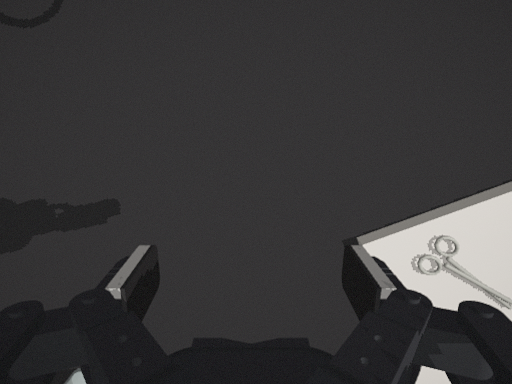

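The scene view (800 px scale) shows the holder at (280,305), the rack with three grey spacers at (404,310), and the wedge in its stand at (518,300). The pink bar is at (416,262), the orange bar at (439,340), the beaker at (462,277), the jar at (597,336) and the cup at (195,268). The two coloured bars stand loose. The three grey bars in the rack are the ones meant.

```bash
python3 - <<'E'
from h import *
P=[]
for n in ['scene','side']:
    d=pickle.load(open(f'pics/{n}0.pkl','rb')); W=world(d)
    C=d['frame'].reshape(-1,3); W=W.reshape(-1,3)
    m=(W[:,2]>0.004)&(W[:,2]<0.2)&(W[:,0]>0.25)&(W[:,0]<0.9)&(abs(W[:,1])<0.5)
    P.append(W[m]); print(n,m.sum())
# top-down height map of each
for i,w in enumerate(P):
    s=800 # px/m
    im=np.zeros((480,800),float)
    o=np.argsort(w[:,2])
    r=((0.85-w[o,0])*s).astype(int); c=((0.5-w[o,1])*s).astype(int)
    ok=(r>=0)&(r<480)&(c>=0)&(c<800)
    im[r[ok],c[ok]]=w[o,2][ok]
    cv2.imwrite(f'pics/top{i}.png',cv2.applyColorMap((np.clip(im/0.15,0,1)*255).astype(np.uint8),cv2.COLORMAP_JET))
E
```

```text
scene 7957
side 6943
```

View pics/top0.png

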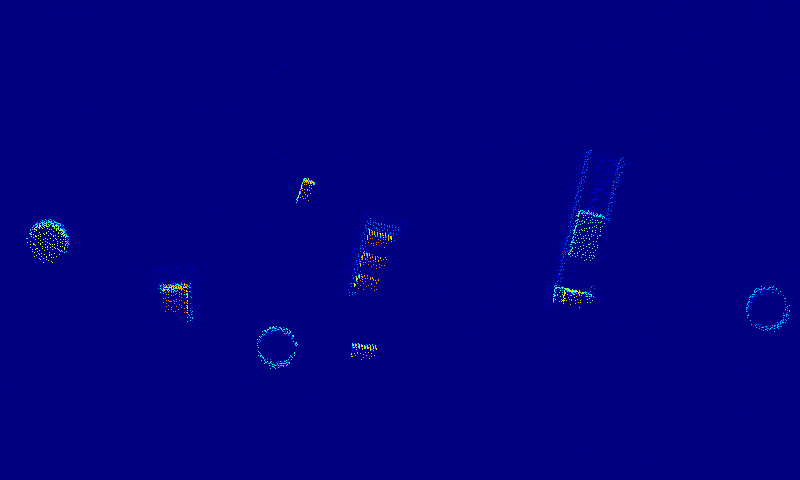

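View pics/top1.png

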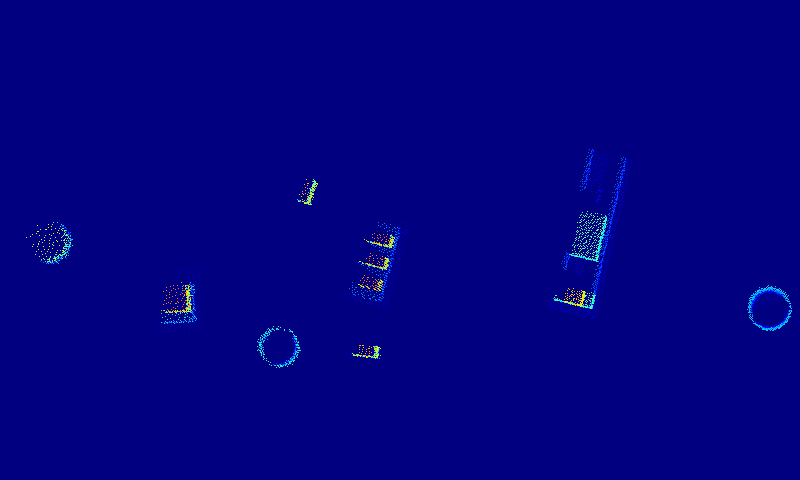

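```bash
cat > fit.py <<'E'
from h import *
def fit(names, boxes):
    for n in names:
        d=pickle.load(open(f'pics/{n}.pkl','rb')); W=world(d).reshape(-1,3)
        for k,(x0,x1,y0,y1,z0,z1) in boxes.items():
            m=(W[:,0]>x0)&(W[:,0]<x1)&(W[:,1]>y0)&(W[:,1]<y1)&(W[:,2]>z0)&(W[:,2]<z1)
            p=W[m]
            if len(p)<8: print(n,k,len(p));continue
            (c,s,a)=cv2.minAreaRect((p[:,:2]*1000).astype(np.float32))
            print(n,k,m.sum(),'c',np.round(c,1),'s',np.round(s,1),'a',round(a,1),'z',np.round(np.percentile(p[:,2],[5,50,95])*1000,1),'med',np.round(np.median(p[:,:2],0)*1000,1))
E
python3 - <<'E'
from fit import *
# px -> x=.85-r/800, y=.5-c/800
B={}
def b(c0,c1,r0,r1,z0,z1): return (.85-r1/800,.85-r0/800,.5-c1/800,.5-c0/800,z0,z1)
B['wedge']=b(150,205,270,330,.095,.2)
B['sp_far']=b(360,405,225,250,.104,.2)
B['sp_mid']=b(355,400,250,272,.104,.2)
B['sp_near']=b(350,395,272,300,.104,.2)
B['rack']=b(340,410,215,310,.03,.05)
B['carr']=b(560,615,200,270,.064,.08)
B['walltop']=b(545,605,280,315,.097,.12)
B['wallsh']=b(545,605,280,315,.066,.075)
B['railL']=b(545,640,140,320,.028,.04)
B['jar']=b(20,80,210,275,.08,.1)
B['beak']=b(250,305,320,375,.05,.08)
B['cup']=b(740,799,280,335,.03,.08)
B['pink']=b(340,385,338,362,.09,.2)
B['orange']=b(290,325,170,210,.09,.2)
fit(['scene0','side0'],B)
E
```

```text
scene0 wedge 112 c [476.9 280.6] s [36.1 31.1] a 0.0 z [ 97.6 113.2 116.9] med [483.6 279.7]
scene0 sp_far 48 c [549.8  26.3] s [30.3 17.4] a 70.9 z [106.2 112.9 116.7] med [553.5  27.8]
scene0 sp_mid 49 c [523.5  33.6] s [30.2 15.8] a 72.4 z [105.3 112.1 116.1] med [526.1  34.3]
scene0 sp_near 47 c [496.7  41.7] s [27.8 18.1] a 81.6 z [106.2 111.8 117.3] med [499.3  42.3]
scene0 rack 150 c [524.   35.2] s [ 40.7 100.3] a 72.4 z [32.6 39.3 47.9] med [553.9  40. ]
scene0 carr 163 c [ 554.8 -233.6] s [34.4 60.7] a 74.3 z [66.3 71.4 74.5] med [ 559.  -232.4]
scene0 walltop 37 c [ 478.4 -216.1] s [23.4 18.6] a 72.7 z [ 98.6 103.1 105. ] med [ 480.  -214.8]
scene0 wallsh 46 c [ 479.6 -217. ] s [49.1 17.8] a 83.6 z [67.3 71.2 74. ] med [ 482.1 -206.1]
scene0 railL 230 c [ 564.6 -236.3] s [ 51.5 192. ] a 77.2 z [29.4 33.3 37.8] med [ 582.4 -226.4]
scene0 jar 163 c [547.3 441.6] s [45.7 47.7] a 52.9 z [81.8 85.9 88.8] med [549.6 440.3]
scene0 beak 108 c [415.8 153. ] s [52.1 49.4] a 6.0 z [51.3 60.  67.8] med [409.7 152.7]
scene0 cup 156 c [ 464.3 -459.9] s [53.7 55.2] a 84.9 z [31.  43.3 53
[... 803 characters left out ...]
4.2 19.5] a 77.3 z [ 97.5 102.1 103.9] med [ 476.7 -220.1]
side0 wallsh 85 c [ 478.8 -218.4] s [48.8 19.2] a 77.8 z [67.2 70.6 74.1] med [ 473.8 -231.4]
side0 railL 442 c [ 563.8 -237.6] s [ 51.1 194.4] a 77.0 z [28.5 32.2 37.9] med [ 547.7 -247.4]
side0 jar 95 c [547.8 438.7] s [54.5 43.6] a 62.1 z [82.3 85.  87.8] med [546.7 436.1]
side0 beak 177 c [416.7 151.3] s [52.3 50.2] a 58.1 z [51.1 60.1 66.8] med [415.5 151.9]
side0 cup 450 c [ 464.6 -462. ] s [54.2 54.6] a 45.2 z [31.9 44.4 51.3] med [ 472.  -461.5]
side0 pink 77 c [410.9  40.8] s [29.7 14.4] a 84.7 z [ 92.4 102.8 107.1] med [408.8  36.8]
side0 orange 74 c [610.3 115.1] s [16.2 29.7] a 68.2 z [ 91.  100.8 107. ] med [607.7 112.3]
```

```bash
python3 - <<'E'
from h import *
from scipy.spatial.transform import Rotation as Ro
d=pickle.load(open('pics/wrist0.pkl','rb')); s=ctrl.state()
R=Ro.from_rotvec(d['rvec']).as_matrix(); c=-R.T@np.array(d['tvec']).ravel()
T=Ro.from_rotvec(s['eef_rot']).as_matrix()
print('cam in tool',T.T@(c-s['eef_pos']),'\ncam axes in tool\n',T.T@R.T, d['fx']); print(T)
E
```

```text
cam in tool [ 0.07183016  0.00076627 -0.14268454] 
cam axes in tool
 [[-5.70589461e-04 -9.59976039e-01 -2.80081557e-01]
 [ 9.99999693e-01 -3.97188848e-04 -6.75865669e-04]
 [ 5.37569577e-04 -2.80081856e-01  9.59975971e-01]] 310.3582753912847
[[-9.25340761e-01  3.79136324e-01 -3.50843372e-04]
 [ 3.79136486e-01  9.25340330e-01 -8.93173551e-04]
 [-1.39850146e-05 -9.59507417e-04 -9.99999540e-01]]
```

Request:
drive_tool(
  offset=[
    [0.8,-1,0.15],
    [0.8,-1,0.15],
    [0.8,-1,0.15],
    [0.8,-1,0.15],
    [0.8,-1,0.15],
    [0.8,-1,0.15],
    [0.8,-1,0.15],
    [0.8,-1,0.15],
    [0.8,-1,0.15],
    [0.8,-1,0.15],
    [0.8,-1,0.15],
    [0.8,-1,0.15],
    [0.8,-1,0.15],
    [0.8,-1,0.15],
    [0.8,-1,0.15],
  ],
  rot=[
    [0,0,0.03],
    [0,0,0.03],
    [0,0,0.03],
    [0,0,0.03],
    [0,0,0.03],
    [0,0,0.03],
    [0,0,0.03],
    [0,0,0.03],
    [0,0,0.03],
    [0,0,0.03],
    [0,0,0.03],
    [0,0,0.03],
    [0,0,0.03],
    [0,0,0.03],
    [0,0,0.03],
  ],
  hand=[-1,-1,-1,-1,-1,-1,-1,-1,-1,-1,-1,-1,-1,-1,-1],
  squeeze=40,
)

```text
t: 1.65
eef_pos: [0.5277, 0.11, 0.2909]
eef_rot: [-0.458, -3.108, 0.001]
ft_force: [0.1, 0.1, -0.0]
gripper_width: 0.0855
```

Request:
drive_tool(
  offset=[
    [0.055,-0.11,0],
    [0.055,-0.215,0],
    [0.055,-0.215,0],
    [0.055,-0.215,0],
    [0.055,-0.215,0],
  ],
  rot=[
    [0,0,0],
    [0,0,0],
    [0,0,0],
    [0,0,0],
    [0,0,0],
  ],
  hand=[-1,-1,-1,-1,-1],
)

```text
t: 2.15
eef_pos: [0.5495, 0.0251, 0.2911]
eef_rot: [0.456, 3.108, -0.001]
ft_force: [-0.6, 0.3, 0.4]
gripper_width: 0.0855
```

```bash
python3 - <<'E'
from fit import *
d=cap('wrist','wrist1'); s=ctrl.state(); print(s['eef_pos'],s['eef_rot'])
W=world(d)
for z0 in (.104,):
    m=((W[...,2]>z0)&(W[...,2]<.13)).astype(np.uint8)
    n,l,st,c=cv2.connectedComponentsWithStats(m)
    for i in range(1,n):
        if st[i,4]>60:
            p=W[l==i]; r=cv2.minAreaRect((p[:,:2]*1000).astype(np.float32)); print(st[i],np.round(r[0],1),np.round(r[1],1),round(r[2],1),np.round(np.median(p,0)*1000,1))
cv2.imwrite('pics/wrist1b.png',cv2.resize(cv2.imread('pics/wrist1.png'),(768,576)))
E
```

```text
[0.54950733 0.02518927 0.29107952] [ 4.55744720e-01  3.10819369e+00 -8.63316809e-04]
[ 466    0   43   48 1470] [477.  280.3] [32.  32.4] 2.5 [476.7 277.8 112.6]
[216  22  25  20 340] [411.7  44.7] [22.5 14.3] 82.8 [411.1  44.6 105.1]
[235 114  29  15 417] [497.1  40. ] [29.2 14. ] 74.8 [496.9  39.6 112.6]
[236 141  29  15 415] [523.9  33.1] [29.9 14.1] 75.3 [523.6  33.5 112.7]
[237 167  29  15 391] [551.  26.] [30.  14.2] 75.5 [550.3  26.4 112.7]
[339 191  14  20 218] [611.  117.5] [14.4 22.5] 73.6 [610.7 118.  105.1]
```

View pics/wrist1b.png

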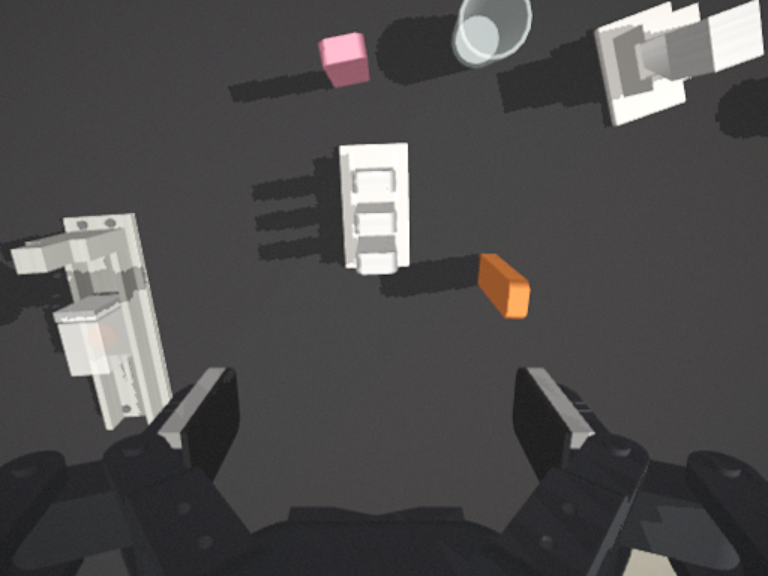

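```bash
python3 - <<'E'
from fit import *
im=cv2.imread('pics/wrist1.png')
cv2.imwrite('pics/crop1.png',cv2.resize(im[10:220,190:380],None,fx=2.8,fy=2.8,interpolation=cv2.INTER_CUBIC))
d=pickle.load(open('pics/wrist1.pkl','rb')); W=world(d)
m=(W[...,1]<-.15)&(W[...,2]>.05)
for nm,z0,z1 in (('wall',.098,.107),('car',.066,.074)):
    q=(m&(W[...,2]>z0)&(W[...,2]<z1)); 
    if nm=='car': q&=W[...,0]>.50
    p=W[q]; r=cv2.minAreaRect((p[:,:2]*1000).astype(np.float32)); print(nm,len(p),np.round(r[0],1),np.round(r[1],1),round(r[2],1),np.median(p,0))
E
```

```text
wall 379 [ 478.5 -216.3] [23.3 18.1] 77.3 [ 0.4783528  -0.21519267  0.10215679]
car 1201 [ 555.1 -233.9] [35.1 57.9] 76.6 [ 0.55435662 -0.23235302  0.07014234]
```

View pics/crop1.png

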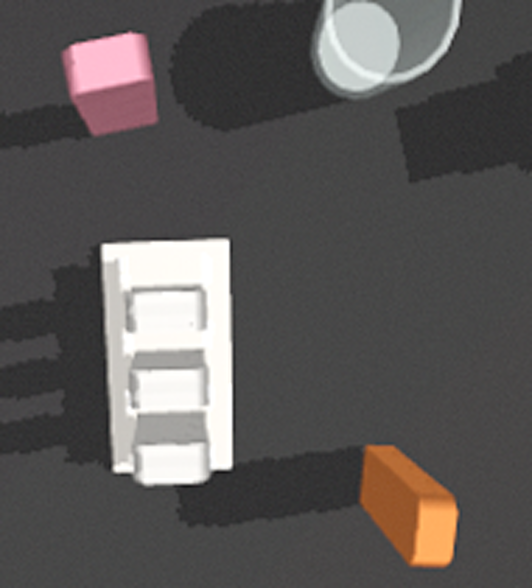

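The crop shows three uncoloured aluminium bars in the rack pockets, at crop pixels (168,310), (168,387) and (172,463). The loose pink bar at (110,80) and orange bar at (410,510) are the look-alikes. I'll take the far rack bar at (172,463). The gap measures about 39.6 mm, so one spacer leaves about 25.6 mm.

Request:
drive_tool(
  offset=[
    [0.003,0.002,-0.12],
    [0.003,0.002,-0.24],
    [0.003,0.002,-0.36],
    [0.003,0.002,-0.43],
    [0.003,0.002,-0.48],
    [0.003,0.002,-0.52],
    [0.003,0.002,-0.54],
    [0.003,0.002,-0.54],
    [0.003,0.002,-0.54],
  ],
  rot=[
    [0,0,0.011],
    [0,0,0.011],
    [0,0,0.011],
    [0,0,0.011],
    [0,0,0.011],
    [0,0,0.011],
    [0,0,0.011],
    [0,0,0.011],
    [0,0,0.011],
  ],
  hand=[-1,-1,-1,-1,-1,-1,-1,-1,-1],
)

```text
t: 3.1
eef_pos: [0.551, 0.0265, 0.0759]
eef_rot: [0.401, 3.115, -0.001]
ft_force: [-0.0, -0.1, 0.5]
gripper_width: 0.0853
```

Request:
drive_tool(
  offset=[
    [0,0,0],
    [0,0,0],
    [0,0,0],
    [0,0,0],
    [0,0,0],
    [0,0,0],
    [0,0,0],
    [0,0,0],
    [0,0,0],
    [0,0,0],
  ],
  rot=[
    [0,0,0],
    [0,0,0],
    [0,0,0],
    [0,0,0],
    [0,0,0],
    [0,0,0],
    [0,0,0],
    [0,0,0],
    [0,0,0],
    [0,0,0],
  ],
  hand=[1,1,1,1,1,1,1,1,1,1],
  squeeze=40,
)

```text
t: 4.1
eef_pos: [0.5512, 0.0264, 0.0763]
eef_rot: [0.401, 3.114, -0.001]
ft_force: [0.2, -1.2, 5.0]
gripper_width: 0.0293
```

Request:
drive_tool(
  offset=[
    [0,0,0.02],
    [0,0,0.05],
    [0,0,0.1],
    [0,0,0.18],
    [0,0,0.28],
    [0,0,0.38],
    [0,0,0.4],
    [0,0,0.4],
  ],
  rot=[
    [0,0,0],
    [0,0,0],
    [0,0,0],
    [0,0,0],
    [0,0,0],
    [0,0,0],
    [0,0,0],
    [0,0,0],
  ],
  hand=[1,1,1,1,1,1,1,1],
)

```text
t: 4.9
eef_pos: [0.5519, 0.0265, 0.2383]
eef_rot: [0.4, 3.111, 0.0]
ft_force: [0.6, 0.2, -1.9]
gripper_width: 0.0291
```

```bash
python3 - <<'E'
from fit import *
cap('wrist','w2');cap('side','s2'); s=ctrl.state(); print(s['eef_pos'],s['ft_force'],s['gripper_width'])
im=cv2.imread('pics/w2.png'); a=cv2.imread('pics/s2.png')
cv2.imwrite('pics/c2.png',np.hstack([cv2.resize(im,(400,300)),cv2.resize(a[100:300,130:400],(400,300))]))
E
```

```text
[0.55098249 0.0264214  0.235148  ] [ 0.09888488 -0.46744012 -1.94653738] 0.02910258982667452
```

View pics/c2.png

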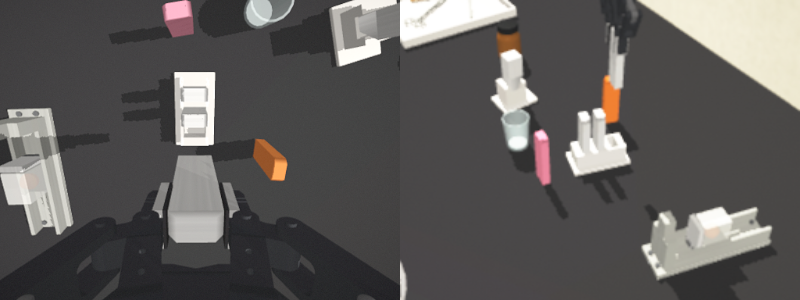

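Request:
drive_tool(
  offset=[
    [-0.02,-0.1,0],
    [-0.045,-0.2,0],
    [-0.065,-0.3,0],
    [-0.09,-0.4,0],
    [-0.11,-0.5,0],
    [-0.125,-0.57,0],
    [-0.132,-0.61,0],
    [-0.135,-0.6175,0],
    [-0.135,-0.6175,0],
    [-0.135,-0.6175,0],
    [-0.135,-0.6175,0],
  ],
  rot=[
    [0,0,0.009],
    [0,0,0.009],
    [0,0,0.009],
    [0,0,0.009],
    [0,0,0.009],
    [0,0,0.009],
    [0,0,0.009],
    [0,0,0.009],
    [0,0,0.009],
    [0,0,0.009],
    [0,0,0.009],
  ],
  hand=[1,1,1,1,1,1,1,1,1,1,1],
)

```text
t: 6.1
eef_pos: [0.4973, -0.2195, 0.2351]
eef_rot: [0.354, 3.121, -0.001]
ft_force: [-0.1, -0.8, -1.1]
gripper_width: 0.0295
```

```bash
python3 - <<'E'
from fit import *
d=cap('wrist','w3');cap('side','s3'); s=ctrl.state(); print(s['eef_pos'],s['eef_rot'],s['ft_force'],s['gripper_width'])
im=cv2.imread('pics/w3.png'); cv2.imwrite('pics/c3.png',cv2.resize(im,(768,576)))
W=world(d)
for nm,z0,z1,x0,x1 in (('wall',.098,.107,.44,.51),('wallsh',.066,.074,.44,.50),('car',.066,.074,.51,.7),('rails',.028,.036,.45,.7)):
    q=(abs(W[...,1]+.22)<.08)&(W[...,2]>z0)&(W[...,2]<z1)&(W[...,0]>x0)&(W[...,0]<x1)
    p=W[q]
    if len(p)<5: continue
    r=cv2.minAreaRect((p[:,:2]*1000).astype(np.float32)); print(nm,len(p),np.round(r[0],1),np.round(r[1],1),round(r[2],1),np.median(p,0))
E
```

```text
[ 0.49726754 -0.21978262  0.23521475] [ 3.54807507e-01  3.12104775e+00 -9.96961516e-04] [-0.35126828  0.62153642 -0.87544256] 0.02929406460342977
wall 524 [ 478.6 -216.6] [21.8 18.3] 77.1 [ 0.47824798 -0.21651068  0.10211204]
wallsh 471 [ 478.6 -216.4] [47.4 18.2] 77.1 [ 0.47773069 -0.20608626  0.07002967]
rails 439 [ 500.2 -221.7] [47.8 62.9] 77.2 [ 0.51521664 -0.22291314  0.03201389]
```

View pics/c3.png

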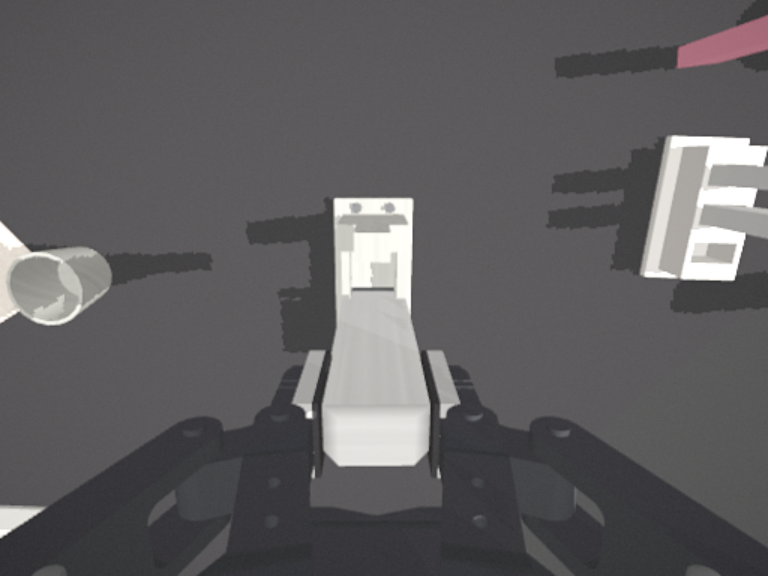

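Request:
drive_tool(
  offset=[
    [0,-0.0025,-0.05],
    [0,-0.0025,-0.12],
    [0,-0.0025,-0.2],
    [0,-0.0025,-0.27],
    [0,-0.0025,-0.32],
    [0,-0.0025,-0.35],
    [0,-0.0025,-0.37],
    [0,-0.0025,-0.38],
    [0,-0.0025,-0.38],
  ],
  rot=[
    [0,0,0],
    [0,0,0],
    [0,0,0],
    [0,0,0],
    [0,0,0],
    [0,0,0],
    [0,0,0],
    [0,0,0],
    [0,0,0],
  ],
  hand=[1,1,1,1,1,1,1,1,1],
)

```text
t: 7.1
eef_pos: [0.4975, -0.2208, 0.0835]
eef_rot: [0.354, 3.121, -0.001]
ft_force: [-0.1, -0.1, -0.6]
gripper_width: 0.0294
```

```bash
python3 - <<'E'
from fit import *
cap('wrist','w4');cap('side','s4'); s=ctrl.state(); print(s['eef_pos'],s['eef_rot'],s['ft_force'],s['gripper_width'])
im=cv2.imread('pics/w4.png'); a=cv2.imread('pics/s4.png')
cv2.imwrite('pics/c4.png',np.hstack([cv2.resize(im,(400,300)),cv2.resize(a[210:300,270:390],(400,300),interpolation=cv2.INTER_CUBIC)]))
E
```

```text
[ 0.4977011  -0.22091794  0.08409667] [ 3.54568919e-01  3.11989836e+00 -1.57247697e-03] [ 0.92294289  0.09726504 -0.1186223 ] 0.029448771228797386
```

View pics/c4.png

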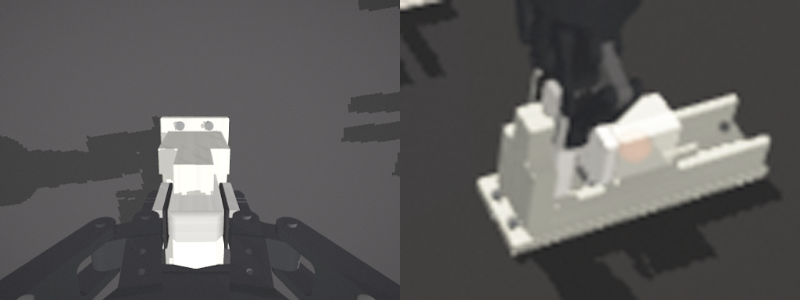

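Request:
drive_tool(
  offset=[
    [-0.003,0.0005,-0.007],
    [-0.006,0.0013,-0.009],
    [-0.007,0.0017,-0.011],
    [-0.007,0.0017,-0.013],
    [-0.007,0.0017,-0.013],
  ],
  rot=[
    [0,0,0],
    [0,0,0],
    [0,0,0],
    [0,0,0],
    [0,0,0],
  ],
  hand=[1,1,1,1,1],
)

```text
t: 7.7
eef_pos: [0.4948, -0.2202, 0.0788]
eef_rot: [0.355, 3.12, -0.002]
ft_force: [-0.2, 0.2, -1.1]
gripper_width: 0.0293
```

```bash
python3 - <<'E'
from fit import *
s=ctrl.state(); print(s['eef_pos'],s['eef_rot'],s['ft_force'],s['wrist_torque'])
E
```

```text
[ 0.4948425  -0.22021882  0.07880944] [ 3.54587796e-01  3.12002854e+00 -1.55801340e-03] [-0.16542727  0.24670927 -1.14621312] [ 0.00530764 -0.00347991 -0.00375627]
```

Request:
drive_tool(
  offset=[
    [-0.0015,0.0003,-0.001],
    [-0.003,0.0007,-0.002],
    [-0.0045,0.001,-0.003],
    [-0.0045,0.001,-0.003],
  ],
  rot=[
    [0,0,0],
    [0,0,0],
    [0,0,0],
    [0,0,0],
  ],
  hand=[1,1,1,1],
)

```text
t: 8.1
eef_pos: [0.4941, -0.2201, 0.0783]
eef_rot: [0.354, 3.117, -0.002]
ft_force: [5.4, -0.3, 0.9]
gripper_width: 0.0292
```

Request:
drive_tool(
  offset=[
    [-0.001,0.0002,-0.003],
    [-0.001,0.0002,-0.005],
    [-0.001,0.0002,-0.005],
  ],
  rot=[
    [0,0,0],
    [0,0,0],
    [0,0,0],
  ],
  hand=[1,1,1],
)

```text
t: 8.4
eef_pos: [0.4942, -0.2202, 0.0782]
eef_rot: [0.354, 3.115, -0.003]
ft_force: [-2.7, 1.3, 12.2]
gripper_width: 0.0295
```

```bash
python3 - <<'E'
from fit import *
s=ctrl.state(); print(s['eef_pos'],s['eef_rot'],s['ft_force'],s['wrist_torque'])
E
```

```text
[ 0.494186   -0.22022919  0.07822678] [ 0.35387699  3.11502821 -0.00314616] [-2.70226979  1.29242692 12.1512959 ] [ 0.40873947  0.35066677 -0.01697416]
```

Request:
drive_tool(
  offset=[
    [-0.002,0.0005,0.001],
    [-0.002,0.0005,0.001],
    [-0.002,0.0005,0.001],
    [-0.002,0.0005,0.001],
  ],
  rot=[
    [0,0,0],
    [0,0,0],
    [0,0,0],
    [0,0,0],
  ],
  hand=[1,1,1,1],
)

```text
t: 8.8
eef_pos: [0.4942, -0.2202, 0.0791]
eef_rot: [0.353, 3.113, -0.004]
ft_force: [5.7, -0.7, 1.7]
gripper_width: 0.0294
```

Request:
drive_tool(
  offset=[
    [0,0,0],
    [0,0,0],
    [0,0,0],
    [0,0,0],
    [0,0,0],
    [0,0,0],
  ],
  rot=[
    [0,0,0],
    [0,0,0],
    [0,0,0],
    [0,0,0],
    [0,0,0],
    [0,0,0],
  ],
  hand=[0.2,0.1,0,-0.1,-0.1,-0.1],
)

```text
t: 9.4
eef_pos: [0.4941, -0.2202, 0.0791]
eef_rot: [0.354, 3.113, -0.004]
ft_force: [0.1, -0.7, 0.4]
gripper_width: 0.0472
```

Request:
drive_tool(
  offset=[
    [0,0,0.03],
    [0,0,0.08],
    [0,0,0.15],
    [0,0,0.25],
    [0,0,0.35],
    [-0.05,0,0.44],
    [-0.08,0,0.44],
    [-0.08,0,0.44],
  ],
  rot=[
    [0,0,0],
    [0,0,0],
    [0,0,0],
    [0,0,0],
    [0,0,0],
    [0,0,0],
    [0,0,0],
    [0,0,0],
  ],
  hand=[-0.1,-0.1,-0.1,-0.1,-0.1,-0.5,-1,-1],
)

```text
t: 10.2
eef_pos: [0.4615, -0.2204, 0.257]
eef_rot: [0.354, 3.111, -0.005]
ft_force: [-0.3, -0.5, -0.7]
gripper_width: 0.0853
```

```bash
cat > chk.py <<'E'
from fit import *
import sys
def chk(tag):
    d=cap('wrist','w'+tag);cap('side','s'+tag); s=ctrl.state(); print(s['t'],s['eef_pos'],s['eef_rot'],s['ft_force'],s['gripper_width'])
    im=cv2.imread(f'pics/w{tag}.png'); a=cv2.imread(f'pics/s{tag}.png')
    cv2.imwrite(f'pics/c{tag}.png',np.hstack([cv2.resize(im,(400,300)),cv2.resize(a[210:300,270:390],(400,300),interpolation=cv2.INTER_CUBIC)]))
    W=world(d); u=np.array([.9748,-.2232]); v=np.array([.2232,.9748]); o=np.array([.4786,-.2165])+.009*u
    xy=W[...,:2]-o; G=np.stack([xy@u,xy@v,W[...,2]-.01],-1)*1000
    for nm,z0,z1,x0,x1 in (('wall',88,97,-25,4),('wallsh',56,64,-25,4),('spacer',101,110,-5,35),('car',57,64,20,110)):
        q=(abs(G[...,1])<30)&(G[...,2]>z0)&(G[...,2]<z1)&(G[...,0]>x0)&(G[...,0]<x1); p=G[q]
        if len(p)<5: continue
        print(nm,len(p),'x',np.round(np.percentile(p[:,0],[1,5,50,95,99]),1),'y',np.round(np.percentile(p[:,1],[2,98]),1),'z',np.round(np.median(p[:,2]),1), 'rect',np.round(cv2.minAreaRect(p[:,:2].astype(np.float32))[2],1))
    return d,G
E
python3 -c "
from chk import *
chk('5')"
```

```text
10.3 [ 0.46200361 -0.22019858  0.25458593] [ 0.3541031   3.11362806 -0.00334584] [ 0.44844107 -0.10607712  0.78758381] 0.0850985391787634
wall 474 x [-18.2 -18.   -8.2   0.6   0.8] y [-11.6  11. ] z 92.2 rect 0.2
wallsh 413 x [-18.2 -18.  -10.4  -0.4   0.4] y [-24.   23.1] z 60.2 rect 0.8
spacer 395 x [ 0.3  0.4  6.8 13.8 14.3] y [-12.5  12.1] z 105.0 rect 0.6
car 1293 x [41.1 42.6 67.6 94.7 97.1] y [-17.   15.7] z 60.2 rect 89.3
```

View pics/c5.png

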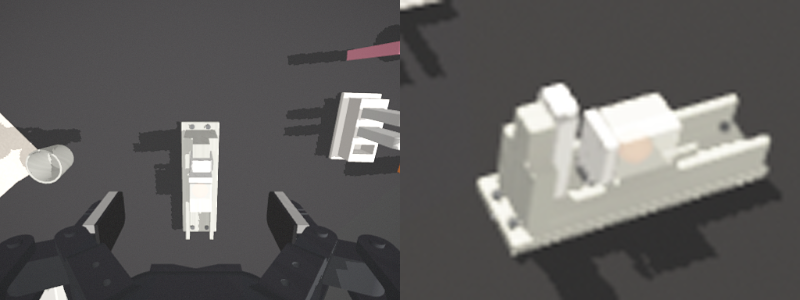

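The spacer stands upright and flush with the wall, with its top at x 0.3–14.3 mm, and the carriage hasn't moved. Next is the wedge.

Request:
drive_tool(
  offset=[
    [0,0.1,0.02],
    [0,0.2,0.05],
    [0,0.32,0.05],
    [0,0.44,0.05],
    [0,0.56,0.05],
    [0,0.68,0.05],
    [0,0.8,0.05],
    [0,0.9,0.05],
    [0,1,0.05],
    [0,1,0.05],
    [0,1,0.05],
    [0,1,0.05],
  ],
  rot=[
    [0,0,0],
    [0,0,0.02],
    [0,0,0.04],
    [0,0,0.06],
    [0,0,0.075],
    [0,0,0.075],
    [0,0,0.075],
    [0,0,0.075],
    [0,0,0.075],
    [0,0,0.075],
    [0,0,0.075],
    [0,0,0.075],
  ],
  hand=[-1,-1,-1,-1,-1,-1,-1,-1,-1,-1,-1,-1],
)

```text
t: 11.5
eef_pos: [0.462, 0.1794, 0.2739]
eef_rot: [-0.014, 3.135, -0.003]
ft_force: [-0.1, -0.2, 0.7]
gripper_width: 0.0853
```

Request:
drive_tool(
  offset=[
    [0.01,0.12,0],
    [0.03,0.22,0],
    [0.03,0.25,0],
    [0.03,0.25,0],
    [0.03,0.25,0],
    [0.03,0.25,0],
  ],
  rot=[
    [0,0,0],
    [0,0,0],
    [0,0,0],
    [0,0,0],
    [0,0,0],
    [0,0,0],
  ],
  hand=[-1,-1,-1,-1,-1,-1],
)

```text
t: 12.1
eef_pos: [0.4742, 0.2779, 0.2742]
eef_rot: [-0.012, 3.134, -0.003]
ft_force: [-0.6, -0.2, -0.4]
gripper_width: 0.0855
```

```bash
python3 - <<'E'
from h import *
d=cap('wrist','w6'); s=ctrl.state(); print(s['t'],s['eef_pos'],s['eef_rot'],s['ft_force'])
W=world(d)
for nm,z0,z1 in (('wtop',.110,.118),('stand',.05,.056),('base',.003,.02)):
    q=(abs(W[...,0]-.477)<.07)&(abs(W[...,1]-.28)<.06)&(W[...,2]>z0)&(W[...,2]<z1)
    p=W[q]
    r=cv2.minAreaRect((p[:,:2]*1000).astype(np.float32)); print(nm,len(p),np.round(r[0],1),np.round(r[1],1),round(r[2],1),np.round(np.median(p,0),4))
cv2.imwrite('pics/c6.png',cv2.resize(cv2.imread('pics/w6.png'),(768,576)))
E
```

```text
12.15 [0.47415941 0.27805291 0.27430496] [-1.15982513e-02  3.13414532e+00 -2.79129329e-03] [-0.49448987  0.50038603 -0.02119527]
wtop 937 [476.7 280.5] [32.8 30. ] 2.5 [0.476  0.2802 0.113 ]
stand 419 [470.9 280.2] [48.2 39.9] 2.8 [0.4533 0.2801 0.0531]
base 1064 [460.4 277.9] [113.3  66.8] 8.7 [0.4543 0.2789 0.0081]
```

View pics/c6.png

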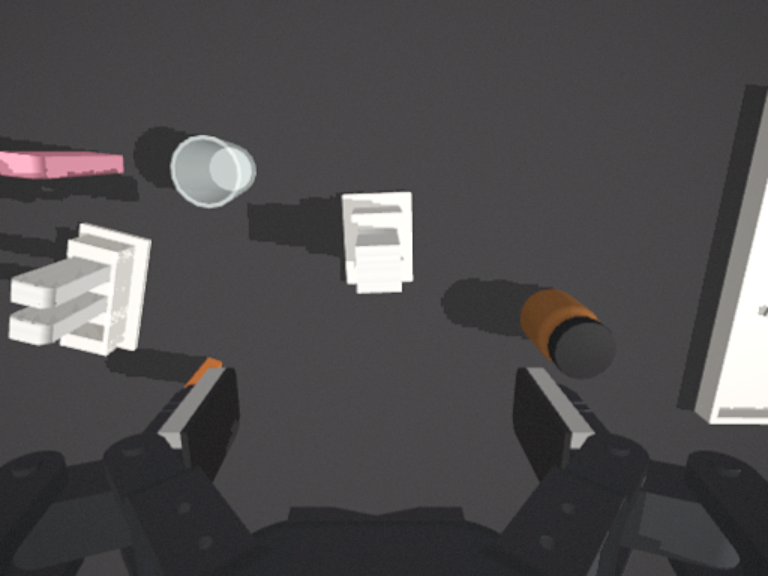

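Both the stand and the wedge (at (378,262) in the view) are clearly visible, with jar and beaker well clear of the fingers.

Request:
drive_tool(
  offset=[
    [0.0065,0.006,-0.1],
    [0.0065,0.006,-0.2],
    [0.0065,0.006,-0.3],
    [0.0065,0.006,-0.38],
    [0.0065,0.006,-0.44],
    [0.0065,0.006,-0.48],
    [0.0065,0.006,-0.496],
    [0.0065,0.006,-0.496],
    [0.0065,0.006,-0.496],
  ],
  rot=[
    [0,0.0024,0.012],
    [0,0.0024,0.012],
    [0,0.0024,0.012],
    [0,0.0024,0.012],
    [0,0.0024,0.012],
    [0,0.0024,0.012],
    [0,0.0024,0.012],
    [0,0.0024,0.012],
    [0,0.0024,0.012],
  ],
  hand=[-1,-1,-1,-1,-1,-1,-1,-1,-1],
)

```text
t: 13.05
eef_pos: [0.4773, 0.2803, 0.0771]
eef_rot: [-0.07, 3.14, -0.001]
ft_force: [0.3, -0.2, 0.8]
gripper_width: 0.0853
```

Request:
drive_tool(
  offset=[
    [0,0,0],
    [0,0,0],
    [0,0,0],
    [0,0,0],
    [0,0,0],
    [0,0,0],
    [0,0,0],
    [0,0,0],
    [0,0,0],
    [0,0,0],
  ],
  rot=[
    [0,0,0],
    [0,0,0],
    [0,0,0],
    [0,0,0],
    [0,0,0],
    [0,0,0],
    [0,0,0],
    [0,0,0],
    [0,0,0],
    [0,0,0],
  ],
  hand=[1,1,1,1,1,1,1,1,1,1],
  squeeze=80,
)

```text
t: 14.05
eef_pos: [0.4774, 0.2805, 0.0775]
eef_rot: [-0.07, 3.139, -0.001]
ft_force: [-1.3, 0.7, 5.2]
gripper_width: 0.0291
```

```bash
python3 - <<'E'
from fit import *
s=ctrl.state(); print(s['eef_pos'],s['eef_rot'],s['ft_force'],s['wrist_torque'])
E
```

```text
[0.4773867  0.28054145 0.07747445] [-7.00743635e-02  3.13912336e+00 -5.99726724e-04] [-1.28073996  0.65072171  5.2115885 ] [ 0.30855352  0.30796959 -0.00664802]
```

Request:
drive_tool(
  offset=[
    [0,0,0.01],
    [0,0,0.03],
    [0,0,0.07],
    [0,0,0.13],
    [0,0,0.22],
    [0,0,0.32],
    [0,0,0.4],
    [0,0,0.4],
  ],
  rot=[
    [0,0,0],
    [0,0,0],
    [0,0,0],
    [0,0,0],
    [0,0,0],
    [0,0,0],
    [0,0,0],
    [0,0,0],
  ],
  hand=[1,1,1,1,1,1,1,1],
)

```text
t: 14.85
eef_pos: [0.4784, 0.2811, 0.2426]
eef_rot: [-0.07, 3.133, 0.004]
ft_force: [-1.0, 0.5, -2.0]
gripper_width: 0.0293
```

```bash
python3 - <<'E'
from h import *
d=cap('wrist','w7'); s=ctrl.state(); print(s['t'],s['eef_pos'],s['eef_rot'],s['ft_force'])
W=world(d); p=W[(abs(W[...,0]-s['eef_pos'][0])<.04)&(abs(W[...,1]-.28)<.03)&(W[...,2]>.14)]
for z in np.arange(.16,.30,.01):
    q=p[abs(p[:,2]-z)<.003]
    if len(q)>5: print(round(z,3),len(q),np.round((np.percentile(q[:,0],[2,98])-s['eef_pos'][0])*1000,1),np.round((np.percentile(q[:,1],[2,98])-s['eef_pos'][1])*1000,1))
cv2.imwrite('pics/c7.png',cv2.resize(cv2.imread('pics/w7.png'),(600,450)))
E
```

```text
14.9 [0.47804803 0.2808684  0.23984253] [-6.99564595e-02  3.13592623e+00  2.00419430e-03] [ 0.21504275  0.05724645 -1.21289692]
0.17 9 [-17.8 -16.7] [-10.2  11.6]
0.18 96 [-18.1 -16.6] [-14.1  14.1]
0.19 118 [-18.1 -16.4] [-14.4  14. ]
0.2 141 [-17.8 -16.4] [-14.3  14.4]
0.21 162 [-17.9 -16.3] [-14.1  14.3]
0.22 186 [-17.8 -16.1] [-14.2  14.7]
0.23 221 [-17.6 -16. ] [-14.1  14.6]
0.24 272 [-17.6 -15.9] [-14.1  14.5]
0.25 479 [-17.4  -6.2] [-24.3  26.2]
0.26 680 [-17.3  -6. ] [-26.1  27.9]
0.27 856 [-17.2  -6. ] [-26.4  28.1]
0.28 6071 [-16.3  14.6] [-15.8  17.5]
0.29 910 [-15.3   3.3] [-30.2  27.9]
```

View pics/c7.png

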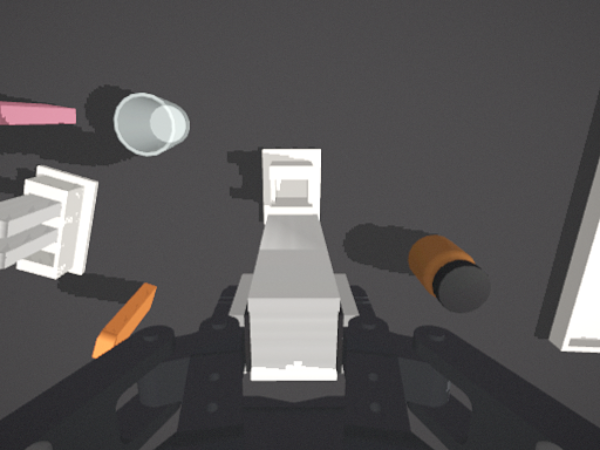

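Request:
drive_tool(
  offset=[
    [0.005,-0.1,0],
    [0.015,-0.2,0],
    [0.025,-0.32,0],
    [0.035,-0.44,0],
    [0.05,-0.56,0],
    [0.06,-0.68,0],
    [0.07,-0.8,0],
    [0.08,-0.9,0],
    [0.08,-0.97,0],
    [0.08,-1,0],
    [0.08,-1,0],
    [0.08,-1,0],
  ],
  rot=[
    [0,0,-0.01],
    [0,0,-0.02],
    [0,0,-0.03],
    [0,0,-0.04],
    [0,0,-0.05],
    [0,0,-0.06],
    [0,0,-0.07],
    [0,0,-0.08],
    [0,0,-0.086],
    [0,0,-0.086],
    [0,0,-0.086],
    [0,0,-0.086],
  ],
  hand=[1,1,1,1,1,1,1,1,1,1,1,1],
)

```text
t: 16.1
eef_pos: [0.5098, -0.1184, 0.2392]
eef_rot: [0.353, 3.118, 0.002]
ft_force: [-0.9, -0.9, -1.9]
gripper_width: 0.0287
```

```bash
python3 - <<'E'
from h import *
s=ctrl.state(); print(s['t'],s['eef_pos'],s['eef_rot'],s['ft_force'])
print((np.array([.5187,-.2257])-s['eef_pos'][:2])/.4)
E
```

```text
16.1 [ 0.50981849 -0.11843179  0.23919525] [3.52580382e-01 3.11789300e+00 1.71291820e-03] [-0.90781553 -0.94859155 -1.88854223]
[ 0.02220378 -0.26817053]
```

Request:
drive_tool(
  offset=[
    [0.007,-0.08,0],
    [0.015,-0.17,0],
    [0.02,-0.24,0],
    [0.022,-0.268,0],
    [0.022,-0.268,0],
    [0.022,-0.268,0],
    [0.022,-0.268,0],
  ],
  rot=[
    [0,0.0012,0],
    [0,0.0012,0],
    [0,0.0012,0],
    [0,0.0012,0],
    [0,0.0012,0],
    [0,0.0012,0],
    [0,0.0012,0],
  ],
  hand=[1,1,1,1,1,1,1],
)

```text
t: 16.8
eef_pos: [0.5188, -0.2242, 0.2394]
eef_rot: [0.351, 3.122, 0.001]
ft_force: [1.0, 0.3, -1.2]
gripper_width: 0.0294
```

```bash
python3 - <<'E'
from chk import *
d,G=chk('8'); s=ctrl.state()
u=np.array([.9748,-.2232]); v=np.array([.2232,.9748]); o=np.array([.4786,-.2165])+.009*u
print('tcp gap',(s['eef_pos'][:2]-o)@u*1e3,(s['eef_pos'][:2]-o)@v*1e3, (s['eef_pos'][2]-.01)*1e3)
for z in range(165,240,10):
    q=G[(abs(G[...,2]-z)<3)&(abs(G[...,1])<13)&(abs(G[...,0]-20)<30)]
    if len(q)>5: print(z,np.round(np.percentile(q[:,0],[5,50,95]),1))
E
```

```text
16.9 [ 0.51872998 -0.22452157  0.23949715] [3.50781807e-01 3.12150407e+00 1.08660910e-03] [-0.06116218  0.24140388 -1.45218144] 0.029370389660864776
wall 537 x [-18.  -17.1  -8.3   0.5   0.6] y [-10.5  10.2] z 92.2 rect 90.0
wallsh 449 x [-18.1 -17.4  -9.5  -0.8  -0.1] y [-23.8  23. ] z 60.2 rect 89.7
spacer 488 x [ 0.5  0.7  7.4 14.  14.6] y [-12.3  12.6] z 104.9 rect 89.7
tcp gap 31.908636315046284 1.137584484277276 229.49715191137278
165 [13.1 13.5 13.7]
175 [13.3 13.6 13.9]
185 [13.5 13.8 14.2]
195 [13.7 13.9 14.3]
205 [13.8 14.1 14.4]
215 [13.9 14.3 14.7]
225 [14.1 14.5 14.9]
235 [14.2 14.7 15.1]
```

View pics/c8.png

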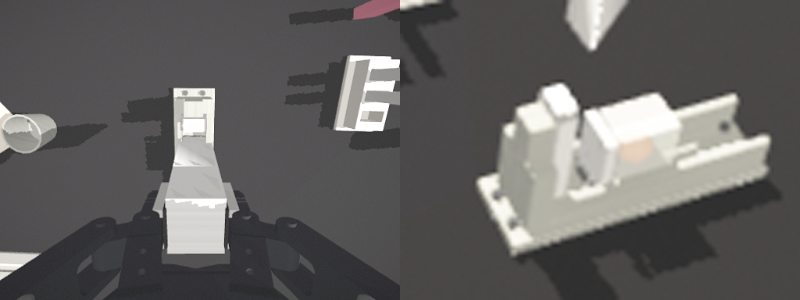

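```bash
python3 - <<'E'
from h import *
u=np.array([.9748,-.2232]); v=np.array([.2232,.9748]); o=np.array([.4786,-.2165])+.009*u
for n in ('w3','w8','w5'):
    W=world(pickle.load(open(f'pics/{n}.pkl','rb'))); xy=W[...,:2]-o; G=np.stack([xy@u,xy@v,W[...,2]-.01],-1)*1000
    lo=165 if n!='w5' else 65
    q=G[(G[...,2]>lo)&(G[...,2]<lo+70)&(abs(G[...,1])<(13 if n!='w5' else 8))&(abs(G[...,0])<(40 if n!='w5' else 40))]
    if n=='w5': q=q[(q[:,0]<-15)]
    m=np.median(q[:,0]); 
    for _ in range(4):
        p=np.polyfit(q[:,2],q[:,0],1); r=q[:,0]-np.polyval(p,q[:,2]); q=q[abs(r)<2]
    print(n,len(q),p)
E
```

```text
w3 2118 [1.03144428e-03 2.80660109e+00]
w8 1824 [ 0.01771091 10.49407217]
w5 145 [  0.04705119 -21.53362203]
```

Request:
drive_tool(
  offset=[
    [0.005,-0.004,0],
    [0.005,-0.004,0],
    [0.005,-0.004,-0.05],
    [0.005,-0.004,-0.11],
    [0.005,-0.004,-0.18],
    [0.005,-0.004,-0.24],
    [0.005,-0.004,-0.28],
    [0.005,-0.004,-0.31],
    [0.005,-0.004,-0.324],
    [0.005,-0.004,-0.324],
    [0.005,-0.004,-0.324],
  ],
  rot=[
    [-0.0012,-0.0055,0],
    [-0.0012,-0.0055,0],
    [-0.0012,-0.0055,0],
    [-0.0012,-0.0055,0],
    [-0.0012,-0.0055,0],
    [-0.0012,-0.0055,0],
    [-0.0012,-0.0055,0],
    [-0.0012,-0.0055,0],
    [-0.0012,-0.0055,0],
    [-0.0012,-0.0055,0],
    [-0.0012,-0.0055,0],
  ],
  hand=[1,1,1,1,1,1,1,1,1,1,1],
)

```text
t: 18.0
eef_pos: [0.5211, -0.2263, 0.1108]
eef_rot: [0.349, 3.103, -0.002]
ft_force: [-0.1, -0.2, -1.4]
gripper_width: 0.0287
```

```bash
cat > st.py <<'E'
from chk import *
def st():
    s=ctrl.state()
    u=np.array([.9748,-.2232]); v=np.array([.2232,.9748]); o=np.array([.4786,-.2165])+.009*u
    print('t',s['t'],'tcp gap',np.round([(s['eef_pos'][:2]-o)@u*1e3,(s['eef_pos'][:2]-o)@v*1e3, (s['eef_pos'][2]-.01)*1e3],2),'rot',s['eef_rot'])
    f=s['ft_force']; print('F gap',np.round([f[:2]@u,f[:2]@v,f[2]],1),'torque',np.round(s['wrist_torque'],2))
E
python3 - <<'E'
from st import *
st(); chk('9')
E
```

```text
t 18.0 tcp gap [ 3.4590e+01 -3.0000e-02  1.0076e+02] rot [ 3.48687307e-01  3.10296148e+00 -2.20604896e-03]
F gap [-0.  -0.2 -1.4] torque [ 0.02  0.03 -0.05]
18.1 [ 0.52121181 -0.22629933  0.11090339] [ 3.48643623e-01  3.10257294e+00 -2.37502311e-03] [ 0.03781649  0.51747467 -1.44523088] 0.02921575110301716
wall 1897 x [-18.  -17.6  -8.3   0.6   0.8] y [-11.2  10.9] z 92.2 rect 89.1
wallsh 1219 x [-18.1 -17.9 -10.   -0.9   0.4] y [-23.7  23.3] z 60.2 rect 89.7
spacer 2265 x [ 0.4  0.7  9.6 22.5 26.7] y [-17.3  18.9] z 105.1 rect 0.5
```

View pics/c9.png

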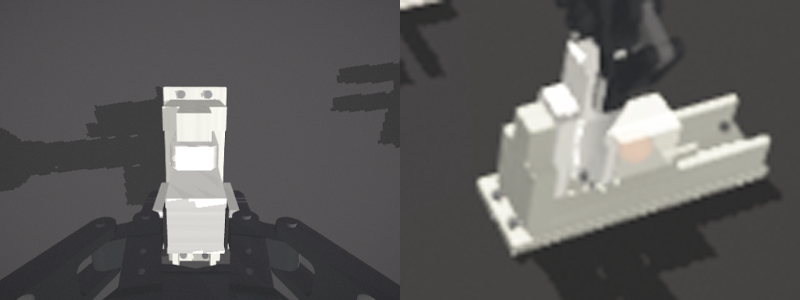

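Request:
drive_tool(
  offset=[
    [-0.003,0.0007,-0.005],
    [-0.0063,0.0014,-0.01],
    [-0.0063,0.0014,-0.016],
    [-0.0063,0.0014,-0.022],
    [-0.0063,0.0014,-0.026],
    [-0.0063,0.0014,-0.026],
  ],
  rot=[
    [0,0,0],
    [0,0,0],
    [0,0,0],
    [0,0,0],
    [0,0,0],
    [0,0,0],
  ],
  hand=[1,1,1,1,1,1],
)

```text
t: 18.7
eef_pos: [0.5185, -0.2257, 0.1001]
eef_rot: [0.349, 3.103, -0.002]
ft_force: [0.2, 0.2, -0.7]
gripper_width: 0.0287
```

```bash
python3 -c "
from st import *
st()"
```

```text
t 18.7 tcp gap [ 3.196e+01 -3.000e-02  9.011e+01] rot [ 3.48729831e-01  3.10312462e+00 -2.08741829e-03]
F gap [ 0.1  0.3 -0.7] torque [-0.03  0.   -0.01]
```

Request:
drive_tool(
  offset=[
    [-0.0007,0.0002,-0.004],
    [-0.0013,0.0003,-0.008],
    [-0.0013,0.0003,-0.012],
    [-0.0013,0.0003,-0.012],
  ],
  rot=[
    [0,0,0],
    [0,0,0],
    [0,0,0],
    [0,0,0],
  ],
  hand=[1,1,1,1],
)

```text
t: 19.1
eef_pos: [0.518, -0.2255, 0.0951]
eef_rot: [0.349, 3.103, -0.002]
ft_force: [0.5, -0.7, -2.8]
gripper_width: 0.0292
```

```bash
python3 -c "
from st import *
st()"
```

```text
t 19.1 tcp gap [ 3.144e+01 -2.000e-02  8.512e+01] rot [ 3.48723436e-01  3.10315694e+00 -2.07367213e-03]
F gap [ 0.7 -0.6 -2.8] torque [-0.04 -0.11 -0.02]
```

Request:
drive_tool(
  offset=[
    [0,0,-0.0025],
    [0,0,-0.005],
    [0,0,-0.005],
  ],
  rot=[
    [0,0,0],
    [0,0,0],
    [0,0,0],
  ],
  hand=[1,1,1],
)

```text
t: 19.4
eef_pos: [0.518, -0.2255, 0.0929]
eef_rot: [0.349, 3.103, -0.002]
ft_force: [0.8, -0.6, -1.6]
gripper_width: 0.0294
```

```bash
python3 -c "
from st import *
st()"
```

```text
t 19.4 tcp gap [ 3.141e+01 -3.000e-02  8.294e+01] rot [ 3.48721605e-01  3.10330690e+00 -2.07616721e-03]
F gap [ 0.9 -0.4 -1.6] torque [-0.04 -0.16 -0.02]
```

Request:
drive_tool(
  offset=[
    [0,0,-0.0025],
    [0,0,-0.005],
    [0,0,-0.005],
  ],
  rot=[
    [0,0,0],
    [0,0,0],
    [0,0,0],
  ],
  hand=[1,1,1],
)

```text
t: 19.7
eef_pos: [0.518, -0.2255, 0.0908]
eef_rot: [0.349, 3.103, -0.002]
ft_force: [-0.1, -0.1, -2.4]
gripper_width: 0.0291
```

```bash
python3 -c "
from st import *
st()"
```

```text
t 19.7 tcp gap [31.37  0.   80.76] rot [ 3.48705428e-01  3.10343934e+00 -1.91630116e-03]
F gap [-0.1 -0.1 -2.4] torque [-0.   -0.17  0.04]
```

Request:
drive_tool(
  offset=[
    [0,0,-0.0025],
    [0,0,-0.005],
    [0,0,-0.005],
  ],
  rot=[
    [0,0,0],
    [0,0,0],
    [0,0,0],
  ],
  hand=[1,1,1],
)

```text
t: 20.0
eef_pos: [0.5179, -0.2255, 0.0892]
eef_rot: [0.349, 3.103, -0.002]
ft_force: [-1.5, 0.5, 3.7]
gripper_width: 0.0292
```

```bash
python3 - <<'E'
from st import *
st(); cap('side','s10'); a=cv2.imread('pics/s10.png')
cv2.imwrite('pics/c10.png',cv2.resize(a[205:300,270:390],(720,570),interpolation=cv2.INTER_CUBIC))
u=np.array([.9748,-.2232]); v=np.array([.2232,.9748]); o=np.array([.4786,-.2165])+.009*u
for n in ('side0','s10','scene0'):
    W=world(pickle.load(open(f'pics/{n}.pkl','rb'))); xy=W[...,:2]-o; G=np.stack([xy@u,xy@v,W[...,2]-.01],-1)*1000
    q=G[(G[...,2]>57)&(G[...,2]<64)&(abs(G[...,1])<20)&(G[...,0]>34)&(G[...,0]<120)]
    print(n,len(q),np.round(np.percentile(q[:,0],[0,1,5,50,95,99,100]),1))
E
```

```text
t 20.0 tcp gap [ 3.134e+01 -3.000e-02  7.921e+01] rot [ 3.48771980e-01  3.10316072e+00 -2.17812673e-03]
F gap [-1.6  0.1  3.7] torque [ 0.11  0.25 -0.01]
side0 291 [41.1 41.7 43.1 70.  95.9 98.7 99.4]
s10 180 [34.4 37.2 44.5 74.3 96.6 98.9 99.2]
scene0 133 [38.5 40.5 43.1 71.  97.1 98.7 98.9]
```

View pics/c10.png

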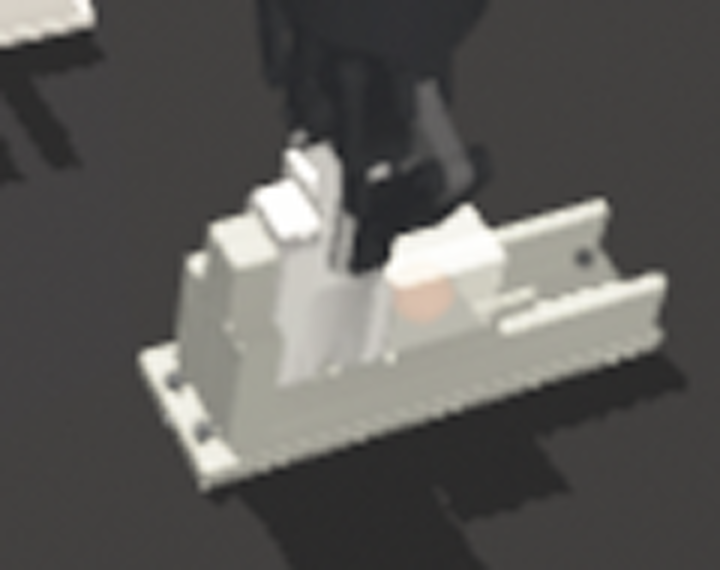

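Request:
drive_tool(
  offset=[
    [-0.0005,0.0001,-0.002],
    [-0.001,0.0002,-0.004],
    [-0.001,0.0002,-0.004],
  ],
  rot=[
    [0,0,0],
    [0,0,0],
    [0,0,0],
  ],
  hand=[1,1,1],
)

```text
t: 20.35
eef_pos: [0.5179, -0.2256, 0.089]
eef_rot: [0.349, 3.101, -0.003]
ft_force: [-2.5, 1.3, 9.4]
gripper_width: 0.029
```

```bash
python3 -c "
from st import *
st()"
```

```text
t 20.35 tcp gap [31.36 -0.09 78.95] rot [ 3.48624921e-01  3.10135575e+00 -2.83771746e-03]
F gap [-2.7  0.8  9.4] torque [ 0.34  0.53 -0.03]
```

Request:
drive_tool(
  offset=[
    [-0.0008,0.0002,-0.004],
    [-0.0015,0.0003,-0.006],
    [-0.0015,0.0003,-0.007],
    [-0.0015,0.0003,-0.007],
    [-0.0015,0.0003,-0.007],
  ],
  rot=[
    [0,0,0],
    [0,0,0],
    [0,0,0],
    [0,0,0],
    [0,0,0],
  ],
  hand=[1,1,1,1,1],
)

```text
t: 20.85
eef_pos: [0.518, -0.2256, 0.0887]
eef_rot: [0.348, 3.098, -0.004]
ft_force: [-4.1, 2.7, 17.0]
gripper_width: 0.0291
```

```bash
python3 - <<'E'
from st import *
st(); d=cap('side','s11'); cap('scene','sc11'); a=cv2.imread('pics/s11.png'); b=cv2.imread('pics/sc11.png')
cv2.imwrite('pics/c11.png',np.hstack([cv2.resize(a[205:300,270:390],(400,320),interpolation=cv2.INTER_CUBIC),cv2.resize(b[150:240,140:240],(400,320),interpolation=cv2.INTER_CUBIC)]))
u=np.array([.9748,-.2232]); v=np.array([.2232,.9748]); o=np.array([.4786,-.2165])+.009*u
for n in ('side0','s10','s11','scene0','sc11'):
    W=world(pickle.load(open(f'pics/{n}.pkl','rb'))); xy=W[...,:2]-o; G=np.stack([xy@u,xy@v,W[...,2]-.01],-1)*1000
    q=G[(G[...,2]>57)&(G[...,2]<64)&(abs(G[...,1])<20)&(G[...,0]>34)&(G[...,0]<120)]
    print(n,len(q),np.round(np.percentile(q[:,0],[95,98,99,100]),1))
    q=G[(G[...,2]>102)&(G[...,2]<108)&(abs(G[...,1])<16)&(G[...,0]>-6)&(G[...,0]<24)]
    if len(q)>5: print('  spacer',len(q),np.round(np.percentile(q[:,0],[2,50,98]),1),np.median(q[:,2]))
E
```

```text
t 20.85 tcp gap [31.44 -0.11 78.74] rot [ 0.34815255  3.09834067 -0.00392556]
F gap [-4.6  1.7 17. ] torque [ 0.63  1.13 -0.05]
side0 291 [95.9 98.  98.7 99.4]
s10 180 [96.6 98.3 98.9 99.2]
  spacer 74 [-0.   8.4 16.9] 105.39555992594104
s11 183 [ 96.4  98.3  98.8 100.8]
  spacer 73 [-0.2  8.4 19.3] 105.5350915200925
scene0 133 [97.1 98.3 98.7 98.9]
sc11 144 [96.4 97.5 97.8 98.9]
```

View pics/c11.png

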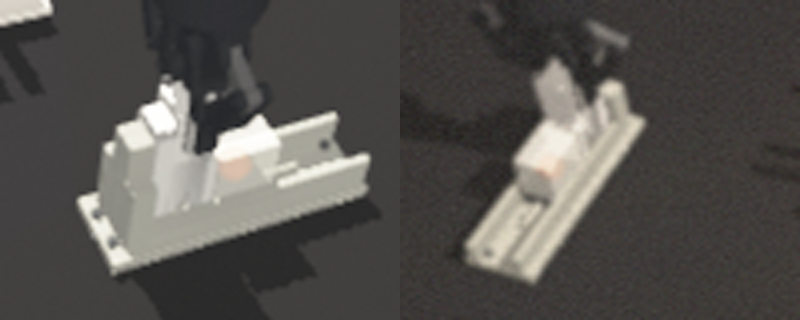

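Request:
drive_tool(
  offset=[
    [-0.002,0.0005,-0.006],
    [-0.003,0.0007,-0.007],
    [-0.003,0.0007,-0.007],
    [-0.003,0.0007,-0.007],
    [-0.003,0.0007,-0.007],
  ],
  rot=[
    [0.0004,0.002,0],
    [0.0008,0.004,0],
    [0.0008,0.004,0],
    [0.0008,0.004,0],
    [0.0008,0.004,0],
  ],
  hand=[1,1,1,1,1],
)

```text
t: 21.45
eef_pos: [0.5179, -0.2256, 0.0887]
eef_rot: [0.349, 3.107, -0.003]
ft_force: [-4.5, 2.6, 17.5]
gripper_width: 0.0289
```

```bash
python3 - <<'E'
from st import *
st(); d,G=chk('12')
W=G
# wedge near face & spacer
for z in range(107,120,3):
    q=G[(abs(G[...,2]-z)<1.5)&(abs(G[...,1])<14)&(abs(G[...,0]-18)<25)]
    if len(q)>5: print(z,len(q),np.round(np.percentile(q[:,0],[2,50,98]),1))
a=cv2.imread('pics/w12.png'); cv2.imwrite('pics/c12.png',cv2.resize(a,(768,576)))
E
```

```text
t 21.45 tcp gap [31.33 -0.12 78.67] rot [ 0.34908561  3.10700375 -0.00343263]
F gap [-5.   1.6 17.5] torque [ 0.52  0.34 -0.11]
21.55 [ 0.51788337 -0.22562443  0.08866646] [ 0.34915641  3.10696654 -0.00339688] [-3.12722909  2.5438695  16.83394025] 0.029159139496796077
wall 2509 x [-18.1 -17.7  -8.3   0.1   0.3] y [-11.8  11.5] z 92.2 rect 0.0
wallsh 1558 x [-18.1 -18.  -10.7  -0.9  -0.1] y [-23.7  23.4] z 60.2 rect 89.6
spacer 3195 x [-0.2  0.1  9.6 23.  23.5] y [-24.7  26.3] z 105.2 rect 0.0
car 503 x [90.8 91.2 94.4 97.9 98.6] y [-16.3  15.5] z 60.3 rect 0.4
107 753 [-0.   9.6 14.5]
110 251 [13.4 14.1 14.7]
113 3527 [13.9 26.9 42.2]
116 1255 [14.  27.5 42.1]
```

View pics/c12.png

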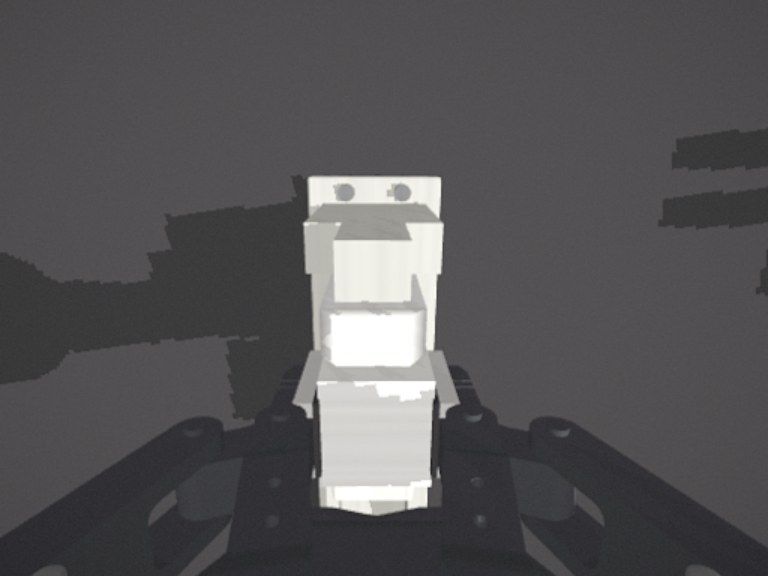

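Request:
drive_tool(
  offset=[
    [-0.003,0.0007,-0.007],
    [-0.004,0.0009,-0.0085],
    [-0.004,0.0009,-0.009],
    [-0.004,0.0009,-0.009],
    [-0.004,0.0009,-0.009],
  ],
  rot=[
    [0.0002,0.001,0],
    [0.0002,0.001,0],
    [0.0002,0.001,0],
    [0.0002,0.001,0],
    [0.0002,0.001,0],
  ],
  hand=[1,1,1,1,1],
)

```text
t: 22.05
eef_pos: [0.5179, -0.2257, 0.0886]
eef_rot: [0.349, 3.105, -0.005]
ft_force: [-2.7, 4.0, 20.8]
gripper_width: 0.0293
```

```bash
python3 - <<'E'
from st import *
st(); chk('13'); st()
cap('scene','sc13')
u=np.array([.9748,-.2232]); v=np.array([.2232,.9748]); o=np.array([.4786,-.2165])+.009*u
for n in ('w5','w12','w13','side0','s13','scene0','sc13'):
    W=world(pickle.load(open(f'pics/{n}.pkl','rb'))); xy=W[...,:2]-o; G=np.stack([xy@u,xy@v,W[...,2]-.01],-1)*1000
    q=G[(G[...,2]>58)&(G[...,2]<63)&(abs(G[...,1])<16)&(G[...,0]>70)&(G[...,0]<120)]
    print(n,len(q),np.round(np.percentile(q[:,0],[95,98,99,100]),1))
for n,k in (('jar',(.547,.44)),('beaker',(.4162,.152)),('cup',(.4645,-.461))):
    for f in ('scene0','sc13'):
        W=world(pickle.load(open(f'pics/{f}.pkl','rb'))).reshape(-1,3); q=W[(np.hypot(W[:,0]-k[0],W[:,1]-k[1])<.045)&(W[:,2]>.025)]; print(n,f,len(q),np.round(q.mean(0),4))
E
```

```text
t 22.05 tcp gap [31.36 -0.15 78.57] rot [ 0.34877853  3.10452472 -0.00460561]
F gap [-3.5  3.3 20.8] torque [ 0.68  0.39 -0.08]
22.15 [ 0.51790406 -0.22563471  0.08856289] [ 0.34868162  3.10455288 -0.0045637 ] [-2.24075994  2.42349176 20.84364119] 0.029364311750456187
wall 2518 x [-18.  -17.8  -8.4   0.1   0.3] y [-12.   11.7] z 92.2 rect 89.3
wallsh 1557 x [-18.1 -18.  -10.7  -0.9  -0.1] y [-23.7  23.4] z 60.1 rect 0.0
spacer 3222 x [-0.2  0.1  9.6 23.  23.4] y [-24.7  26.3] z 105.1 rect 89.6
car 480 x [90.9 91.4 94.5 97.7 98.2] y [-16.4  15.5] z 60.2 rect 1.2
t 22.15 tcp gap [31.35 -0.13 78.56] rot [ 0.34868162  3.10455288 -0.0045637 ]
F gap [-2.7  1.9 20.8] torque [ 0.59  0.41 -0.1 ]
w5 559 [96.4 97.1 97.3 97.8]
w12 480 [97.9 98.4 98.7 99.6]
w13 457 [97.7 98.  98.1 98.5]
side0 122 [96.7 98.9 99.3 99.4]
s13 86 [97.8 98.4 98.8 99.1]
scene0 50 [97.7 98.3 98.6 98.9]
sc13 53 [97.7 98.  98.6 99.2]
jar scene0 365 [0.5573 0.4367 0.0674]
jar sc13 364 [0.5573 0.4366 0.0675]
beaker scene0 211 [0.4155 0.1534 0.0499]
beaker sc13 214 [0.4153 0.1533 0.0493]
cup scene0 179 [ 0.4629 -0.4606  0.0411]
cup sc13 181 [ 0.4629 -0.46    0.0407]
```

All three cameras' readings show the carriage and bystanders where they started, and the wedge holds steady at about 21 N. I'm handing in now.

```bash
python3 - <<'E'
from h import *
print(ctrl.job_done())
E
```

```text
the job is handed in; nothing more can be done
None
```

The job is handed in: one spacer stands flush against the end wall and the wedge is jammed in the remaining slot. The arm is still gripping and pressing the wedge. It took about 22 s of the 72 s allowed, and no verdict was reported.

- **Spacer:** I used only the far bar from the rack and left the pink and orange look-alikes alone. The gap measured about 40–41 mm, so one spacer left about 26–27 mm for the wedge.
- **Wedge:** Its flat face sits at the spacer face, 14.0–14.7 mm from the wall against 14.3 mm for the spacer. The tip is about 9 mm above the holder floor. Pushing further moved it only about 0.1 mm, while the upward force on the tool rose to about 21 N at 80 N grip.
- **Carriage:** Its far end reads 98–99 mm from the wall both before and after in the side and scene cameras. The wrist camera read 97.3 mm before and 98.1 mm after, from different viewpoints, so I took that as measurement noise.
- **Bystanders:** The jar, beaker and cup are within about 1 mm of where they started.

Three checks were not perfectly clean:
- The wedge sat about 1° tilted in the grip, which I corrected before inserting it.
- It jammed about 2–5 mm lower than predicted from the measured gap.
- There is a leftover sideways force of about 3 N at the wrist. I inferred that the wedge presses on the spacer from the force balance and did not measure it directly.

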